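# Reset the microscope's stage controller through its recessed well

## Task

The microscope's stage controller, the white box with the joystick, has locked up: with a fingertip push its sliding shutter fully open, reach down into the well beneath and press the sunken reset key all the way down, holding it there for two full seconds, then let it go and push the shutter fully shut again. Only press and push: do not lift, tip or shift the controller. Leave its twin with the round dial alone, and do not disturb the other things on the bench.

Things in the scene. Friction and masses are not known exactly. Their poses are not given: they have to be found in the camera images.
- stage_box: The stage controller, the one with the joystick. A loose white box 110 mm (its x) x 210 mm (its y) x 70 mm high, 1.6 kg, on rubber feet. Origin at the centre of the underside, z up; its y is the long side. The middle of its well is 12 mm from the box's middle towards +y. A small black joystick on a square stepped rubber boot (50 mm square) stands on the deck 70 mm from the middle towards -y, its top 38 mm above the deck.
- stage_well (a point): Centre of the square mouth of the stage controller's well, in the plane of its deck (70 mm above the controller's underside). Axes as the controller's. The well is 46 mm x 46 mm with sides parallel to the controller's, and 40 mm deep to its floor. Covered by the shutter at the start.
- stage_key_top (a point): Centre of the top of the stage controller's sunken round key, 28 mm in diameter, in the middle of the well; its top lies 20 mm below the deck when released.
- stage_key (a joint): How far the stage controller's key is pressed down, m: 0 released, 0.006 fully down. It springs back; pressing starts at about 2 N and fully down takes 6 N.
- stage_rib (a point): Middle of the top edge of the upright rib on the stage controller's shutter. The shutter is a bare aluminium plate 60 mm square lying on the deck (its top face 3.5 mm above the deck); the rib stands across its middle, 44 mm long along the controller's x, 6 mm thick along y, its top 21.5 mm above the deck. Two rails 6 mm high run along y beside the plate, 63 mm apart (inner faces).
- stage_shutter (a joint): Travel of the stage controller's shutter towards the controller's +y, m: 0 shut (rib over the middle of the well), 0.058 fully open, both at hard stops. Sliding it takes about 1.5 N and it stays where it is left.
- lamp_box: The lamp controller, to be left alone; the same housing, shutter and key as the stage controller, but with a round black dial 38 mm in diameter and 21 mm high in place of the joystick. A loose white box 110 mm (its x) x 210 mm (its y) x 70 mm high, 1.6 kg, on rubber feet. Origin at the centre of the underside, z up; its y is the long side. The middle of its well is 12 mm from the box's middle towards +y. 
- lamp_well (a point): Centre of the square mouth of the lamp controller's well, in the plane of its deck (70 mm above the controller's underside). Axes as the controller's. The well is 46 mm x 46 mm with sides parallel to the controller's, and 40 mm deep to its floor. Covered by the shutter at the start.
- lamp_key_top (a point): Centre of the top of the lamp controller's sunken round key, 28 mm in diameter, in the middle of the well; its top lies 20 mm below the deck when released.
- lamp_key (a joint): How far the lamp controller's key is pressed down, m: 0 released, 0.006 fully down. It springs back; pressing starts at about 2 N and fully down takes 6 N.
- lamp_rib (a point): Middle of the top edge of the upright rib on the lamp controller's shutter. The shutter is a bare aluminium plate 60 mm square lying on the deck (its top face 3.5 mm above the deck); the rib stands across its middle, 44 mm long along the controller's x, 6 mm thick along y, its top 21.5 mm above the deck. Two rails 6 mm high run along y beside the plate, 63 mm apart (inner faces).
- lamp_shutter (a joint): Travel of the lamp controller's shutter towards the controller's +y, m: 0 shut (rib over the middle of the well), 0.058 fully open, both at hard stops. Sliding it takes about 1.5 N and it stays where it is left.
- medium_bottle: Bystander: amber jar with a white cap, 44 mm in diameter, 95 mm high, standing between the two controllers. Origin at the centre of its underside.
- vial: Bystander: small clear vial with a blue cap, 26 mm in diameter, 55 mm high, standing between the fronts of the controllers. Origin at the centre of its underside.
- culture_flask: Bystander: clear flat culture flask lying down, 75 x 55 x 30 mm, with a blue screw cap on its +x end. Origin under the middle of its body.
- petri_dish: Bystander: clear dish 88 mm in diameter, 14 mm high. Origin at the centre of its underside.
- mouse: Bystander: black computer mouse 100 x 58 x 29 mm. Origin at the centre of its underside.
- pencil: Bystander: yellow pencil, 170 mm long along its x, 8 mm thick. Origin on its underside, 75 mm from its blunt end.
- slide_box: Bystander: small box for slides, 87 x 34 x 30 mm. Origin at the centre of its underside.
Mind the look-alikes: they are no part of the job. What is shaped like the stage_box but purple is not meant.

How it is judged (in metres and radians):
On the way, in this order (a step that is already met when the one before it is completed fails the run):
1. the stage controller's shutter is pushed open (at least 50 of 58 mm) (value of joint stage_shutter above 0.05 m), for 0.2 s.
2. its reset key is held down (at least 4.5 of 6 mm) by the fingers for 1.5 s (value of joint stage_key above 0.0045 m and contact force between the fingers and stage_key above 0.5 N), for 1.5 s.
3. the shutter is pushed shut again, the key released (value of joint stage_shutter below 0.004 m and value of joint stage_key below 0.0015 m), for 0.2 s.
At the end, for the whole second after the job is handed in: The stage controller's shutter is shut within 4 mm and its key released (within 1.5 mm); the controller is at rest within 30 mm of where it stood; the lamp controller is within 15 mm of its place with its key not pressed, and every bystander is within 30 mm of its place (all of step 3 and distance of each of stage_box, medium_bottle, vial, culture_flask, petri_dish, mouse, pencil, slide_box from where it was at the start of the episode below 0.03 m and linear speed of stage_box below 0.01 m/s and value of joint lamp_key below 0.002 m and distance of lamp_box from where it was at the start of the episode below 0.015 m); the robot touches nothing.
It fails at once if the stage controller is lifted, tipped or shifted by more than 30 mm (height (world z) of stage_box above 0.01 m or angle between stage_box's own z axis and vertical above 0.12 rad or distance of stage_box from where it was at the start of the episode above 0.03 m).
It fails at once if the lamp controller is operated (key over 2 mm, shutter moved beyond 20 mm), lifted or shifted by more than 15 mm (value of joint lamp_key above 0.002 m or value of joint lamp_shutter above 0.02 m or distance of lamp_box from where it was at the start of the episode above 0.015 m).
It fails at once if a bystander is moved by more than 30 mm or a standing one tipped (distance of any of medium_bottle, vial, culture_flask, petri_dish, mouse, pencil, slide_box from where it was at the start of the episode above 0.03 m or angle between any of medium_bottle, vial's own z axis and vertical above 0.4 rad).
It also fails if it takes over 51 s, if anything falls off the work surface, if the arm or the gripper's body presses on something with over 40 N, if the wrist force passes 120 N, or if a joint passes its speed limit or range.

## Robot

A 7-joint arm with a two-finger parallel gripper is mounted at the origin on the work surface. World frame = base frame: x ahead of the robot, y to its left, z up, the work surface at z = 0. Lengths are in mm, angles in rad, forces in N, time in s.
With the tool pointing down it reaches from about 425 to 875 mm from the base axis. Payload 4.7 kg.
Tool frame: the origin (TCP) lies on the centre line of the jaws, within the pads' length; the fingertips stand 11 mm ahead of it and the grasp point (between the pads) lies 8 mm behind it; z points along the fingers, y is the direction in which the jaws open and shut (so a half turn about z gives the same grasp; the last joint's range is limited). The gripper opens to 85 mm and grips with 20 to 120 N. Pads are 22 mm wide; open, the fingers measure 114 mm over their backs; the gripper's body (76 mm by 85 mm) begins 54 mm behind the grasp point. The pads swing forward as they close: fully open they stand 13 mm farther back than shut.
Start: joints at [-1.246, 0.321, -0.07, 1.45, 0.023, 1.371, -0.057], TCP at [198.81, 618.869, 242.349] pointing down, gripper open.
Joint ranges: [-2.86, 2.86], [-0.3, 2.09], [-1.38, 1.24], [0.06, 2.45], [-1.56, 4.7], [0.09, 2.05], [-2.69, 2.69]. Speed limits (rad/s): [2.57, 2.57, 3.14, 3.14, 3.14, 3.14, 3.14].

## Interface

Orientations are given as a 3x3 rotation matrix whose columns are the frame's x, y, z axes.
In Python, from cell import * gives the robot as it stands.
- The arm moves only by the tool servo_tool, never from a script. Its argument "commands" is a list of rows, each a list of 5 numbers: the opening, from -1 (shut) to 1 (fully open), then the shift along the tool's x, y, z in mm, then the turn about the tool's z in degrees. A call has 1 to 12 rows; each row is the pose to reach, as a shift and turn from the pose commanded when the call began, along the tool's axes at that moment; what a row does not reach only later rows make up. A row lasts 1/10 s, in which the tool goes at most 50 mm and 8.59 degrees, less where a joint would pass 70% of its speed; a pose out of reach is approached as far as the arm can. A call with a gripper value outside its range is refused whole. The fingers move at their own pace and stop on an object; the grip force is fixed at half the most. Time passes only in rows, so rows that repeat a pose let the fingers close. It gives the time, the measured TCP pose, the force and the opening at its end, in the units of the state.
- get_state(): the state, without advancing time (a new reading comes with each control period).
- get_image(name): name is "side" or "top" or "wrist"; returns a dict with "img" (420x560x3 uint8, blue, green, red), "depth" (420x560 float32, mm along the optical axis (not along the pixel's ray), 0 where there is no reading), "fx", "fy", "cx", "cy" (pixels), "k1" (the pictures are not rectified: a ray, as slopes to the right and down, at radius r is drawn at 1 + k1 r^2 times it, then the intrinsics apply), "R" (3x3) and "t" (3): a world point X has camera coordinates R X + t. Camera axes: x right, y down, z forward; pixel columns grow to the right and rows downward; lengths in mm; the calibration is good to about 2 mm. A picture is of the moment at which its call begins.
- close_job(): hands the job in, once; it reports no verdict.
The state is a dict: "time": time; "joints": joint angles; "dq": joint speeds; "effort": joint torques, N m; "tcp_pos": TCP position; "ee_rot": TCP orientation; "force": force on the tool from outside, world axes, zero at the start; "moment": the same for the moment, N m; "gripper_width": finger opening in mm.
Only numpy, scipy, OpenCV 4.12 (cv2) and the standard library are available. Lean on these libraries where they do the work, as an engineer would, in place of code of your own. Each camera call takes 0.05 s, during which the arm holds its last target.

## Working session

There is one attempt and no reset: what is moved stays moved. The work goes in short steps, Python scripts to look and compute and a tool call to move; the robot and the scene stay as the last step left them, time stands still between calls to the robot, and variables do not carry over. Pictures are saved under pics/ and viewed, and the job is handed in when it is done.

Besides the shell and the picture viewer there is one more tool, called as a command line: name --pt "numbers of a row" for each row, then --argument value for the rest. servo_tool: Moves the arm, as the interface text tells. Its arguments: {"type":"object","properties":{"commands":{"type":"array"}},"required":["commands"]}

```bash
mkdir -p pics; python3 - <<'E'
from cell import *
import cv2,pickle
s=get_state();print(s)
for n in("side","top","wrist"):
    d=get_image(n);pickle.dump(d,open(f"{n}0.pkl","wb"));cv2.imwrite(f"pics/{n}0.png",d["img"])
    print(n,d["fx"],d["cx"],d["cy"],d["k1"],d["R"],d["t"])
E
```

```text
{'time': 0.0, 'joints': array([-1.24594174,  0.32184818, -0.07008557,  1.45167611,  0.02261292,
        1.37079237, -0.05690278]), 'dq': array([-1.53031594e-04,  1.26075330e-03, -7.06876952e-04,  3.73686585e-04,
       -6.58599430e-04,  6.44242324e-04,  9.37223575e-05]), 'effort': array([ 6.48922264e-05, -4.93578637e+01, -3.82027281e-01, -3.14331865e+01,
        1.30755577e-02,  1.13902974e-02,  3.44396358e-05]), 'tcp_pos': array([198.64693192, 618.35990689, 241.20657808]), 'ee_rot': array([[-9.52112669e-01,  3.05747003e-01, -4.86191817e-04],
       [ 3.05747370e-01,  9.52110829e-01, -1.87487376e-03],
       [-1.10328540e-04, -1.93374293e-03, -9.99998124e-01]]), 'force': array([-0.43263318,  0.37358906, -0.51154755]), 'moment': array([-0.00813427,  0.00739693, -0.0222496 ]), 'gripper_width': 85.48713241781103}
side 442.9278721708917 278.783626861526 208.7831752387715 -0.05976113894798218 [[-0.97582273 -0.21742595  0.02227018]
 [-0.1328504   0.50914159 -0.85036793]
 [ 0.17355338 -0.83276695 -0.52571706]] [ 533.56339742  132.24906116 1235.0367865 ]
top 493.8934674550737 280.05237255041493 213.3933504967175 -0.17798046965369363 [[-0.02655261 -0.99955897 -0.01329726]
 [-0.99025716  0.02811982 -0.13638195]
 [ 0.13669572  0.00954641 -0.99056708]] [  45.80548373  551.99929048 1736.1291803 ]
wrist 301.45726680115746 284.62278678602394 208.5596925476059 -0.05598246612245711 [[ 0.30506337  0.95233061 -0.00165657]
 [ 0.90034027 -0.28784136  0.32639661]
 [ 0.31036066 -0.10106313 -0.94523146]] [-649.11158943  -43.18191286  380.14891124]
```

View pics/side0.png

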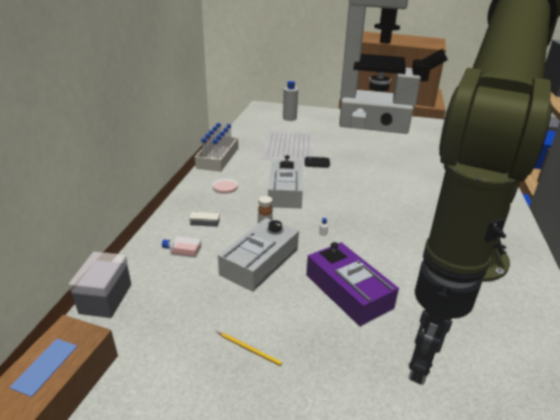

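View pics/top0.png

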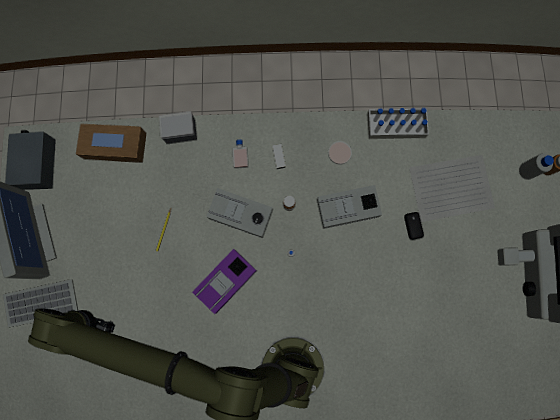

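View pics/wrist0.png

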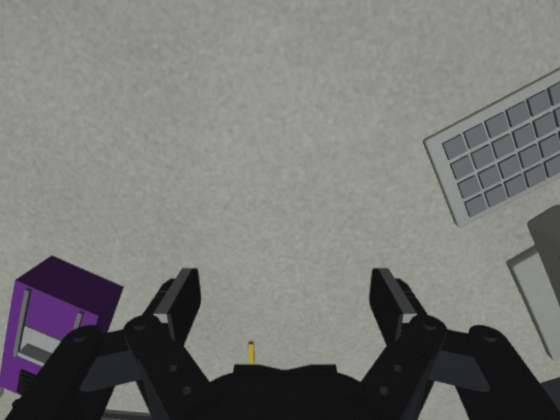

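The top view shows the stage box with its square black boot at about (350,207) and the joystick at (368,201). The lamp box with the dial is at (240,213), and the purple look-alike is at (225,280). I'll zoom in on the stage box next.

```bash
cat > h.py <<'E'
import numpy as np,cv2,pickle
def K(d): return np.array([[d["fx"],0,d["cx"]],[0,d["fy"],d["cy"]],[0,0,1]])
def D(d): return np.array([d["k1"],0,0,0,0.])
def ray(d,uv):
    p=cv2.undistortPoints(np.array(uv,float).reshape(-1,1,2),K(d),D(d)).reshape(-1,2)
    v=np.c_[p,np.ones(len(p))]@d["R"]
    return -d["R"].T@d["t"],v
def onplane(d,uv,z):
    c,v=ray(d,uv); return c+v*((z-c[2])/v[:,2])[:,None]
def proj(d,X):
    return cv2.projectPoints(np.array(X,float).reshape(-1,3),cv2.Rodrigues(d["R"])[0],d["t"].astype(float),K(d),D(d))[0].reshape(-1,2)
def tri(d1,u1,d2,u2):
    (c1,v1),(c2,v2)=ray(d1,[u1]),ray(d2,[u2]);v1=v1[0];v2=v2[0]
    A=np.c_[v1,-v2];s=np.linalg.lstsq(A,c2-c1,rcond=None)[0]
    a=c1+s[0]*v1;b=c2+s[1]*v2
    return (a+b)/2,np.linalg.norm(a-b)
def depthpt(d,uv):
    p=cv2.undistortPoints(np.array(uv,float).reshape(-1,1,2),K(d),D(d)).reshape(-1,2)
    z=np.array([d["depth"][int(round(v)),int(round(u))] for u,v in uv])
    return (np.c_[p,np.ones(len(p))]*z[:,None]-d["t"])@d["R"]
E
python3 - <<'E'
from h import *
d=pickle.load(open("top0.pkl","rb"));e=pickle.load(open("side0.pkl","rb"))
cv2.imwrite("pics/topz.png",cv2.resize(d["img"][175:245,305:395],None,fx=8,fy=8,interpolation=cv2.INTER_CUBIC))
cv2.imwrite("pics/sidez.png",cv2.resize(e["img"][145:215,255:335],None,fx=8,fy=8,interpolation=cv2.INTER_CUBIC))
E
```

```text
(no output)
```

View pics/topz.png

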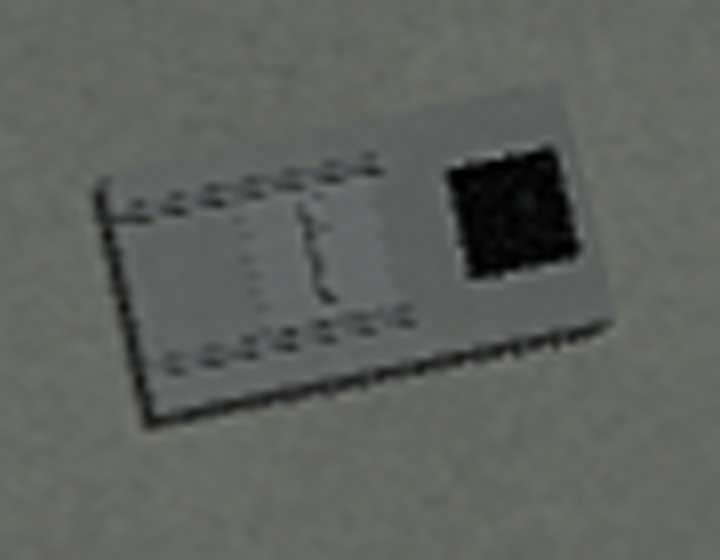

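View pics/sidez.png

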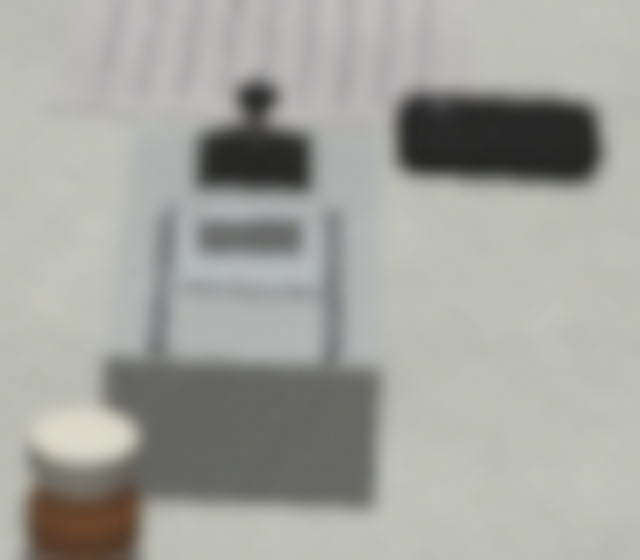

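The top crop shows the stage deck corners at zoomed pixels (100,185), (565,85), (608,322) and (150,415), the rib at about (318,250) and the boot centre at (513,213). In the side crop the joystick is on the far side and the rib is at (250,237).

```bash
python3 - <<'E'
from h import *
d=pickle.load(open("top0.pkl","rb"));e=pickle.load(open("side0.pkl","rb"))
T=lambda u:(np.array(u)+.5)/8-.5+np.array([305,175])
S=lambda u:(np.array(u)+.5)/8-.5+np.array([255,145])
P=onplane(d,[T(u) for u in[(103,185),(565,85),(608,320),(152,413)]],70)
print(P.round(1),P.mean(0).round(1)); 
v=P[0]-P[1]+P[3]-P[2]; print("yaw of +y axis deg",np.degrees(np.arctan2(-v[0],v[1])))
for a,b in[((103,185),(375,370)),((152,413),(105,355))]:
    print([x for x in tri(d,T(a),e,S(b))])
print("rib",tri(d,T((318,250)),e,S((250,222))),onplane(d,[T((318,250))],91.5))
print("depth",depthpt(d,[T((200,280)),T((350,250)),T((318,250))]).round(1))
# others
print("bottle",onplane(d,[(289,202)],95),"vial",onplane(d,[(291,252)],55),"lampdial",onplane(d,[(258,218)],91),"mouse",onplane(d,[(414,226)],29),"purple",onplane(d,[(225,280)],70))
L=[(208,207),(216,190),(273,209),(264,237)];print("lamp",onplane(d,L,70).round(0))
E
```

```text
[[ 601.  -103.6   70. ]
 [ 640.7 -312.1   70. ]
 [ 534.4 -325.6   70. ]
 [ 498.9 -121.4   70. ]] [ 568.7 -215.7   70. ]
yaw of +y axis deg 10.310226586899493
[array([ 548.81128199, -104.64604998,   86.34450279]), np.float64(97.74457363054024)]
[array([ 553.27173523, -112.04905271,   67.61442918]), np.float64(109.37924731892434)]
rib (array([ 567.50679652, -195.18233886,   90.06879627]), np.float64(2.4842537308633177)) [[ 566.04546839 -195.13643751   91.5       ]]
depth [[ 556.8 -144.6   73.6]
 [ 568.  -211.2   75.8]
 [ 565.7 -194.8   93.9]]
bottle [[584.40296951  -2.17555806  95.        ]] vial [[412.37674381  -4.4468438   55.        ]] lampdial [[531.74155188 107.33677701  91.        ]] mouse [[ 494.25593204 -454.71868344   29.        ]] purple [[319.73992466 228.4484491   70.        ]]
lamp [[579. 286.  70.]
 [639. 257.  70.]
 [565.  55.  70.]
 [467.  89.  70.]]
```

I place the stage box centre at about (568,-216) with a yaw of about 10°, and the rib near (567,-195,90). Next I'll travel on an arc at height with the jaws closed and hover to look with the wrist camera.

servo_tool --pt "-1 -45 -23 0 4" --pt "-1 -90 -46 0 8" --pt "-1 -135 -69 0 12" --pt "-1 -180 -92 0 16" --pt "-1 -225 -115 0 20" --pt "-1 -270 -138 0 24" --pt "-1 -315 -161 0 28" --pt "-1 -360 -184 0 31" --pt "-1 -403 -204 0 31" --pt "-1 -425 -255 0 31"

```text
time: 1.15
tcp_pos: [527.5, 251.7, 241.3]
ee_rot: [[-0.658, 0.753, 0.001], [0.753, 0.658, -0.001], [-0.002, 0.0, -1.0]]
force: [0.5, -0.6, -0.0]
gripper_width: 0.1
```

servo_tool --pt "-1 -37 -27 0 3" --pt "-1 -75 -54 0 6" --pt "-1 -112 -81 0 9" --pt "-1 -150 -108 0 12" --pt "-1 -187 -134 0 15" --pt "-1 -225 -161 0 18" --pt "-1 -262 -188 0 21" --pt "-1 -300 -215 0 24" --pt "-1 -337 -242 0 27" --pt "-1 -375 -269 0 31" --pt "-1 -412 -296 0 31" --pt "-1 -412 -296 0 31"

```text
time: 2.35
tcp_pos: [570.7, -260.8, 242.1]
ee_rot: [[-0.166, 0.986, -0.002], [0.986, 0.166, -0.006], [-0.005, -0.003, -1.0]]
force: [-0.2, -1.2, 1.6]
gripper_width: 0.0
```

```bash
python3 - <<'E'
from cell import *
import cv2,pickle
d=get_image("wrist");pickle.dump(d,open("wrist1.pkl","wb"));cv2.imwrite("pics/wrist1.png",d["img"])
s=get_state();print(s["tcp_pos"],s["ee_rot"],s["force"],s["joints"])
E
```

```text
[ 571.62031264 -256.65357126  241.8617556 ] [[-0.16978246  0.98548034 -0.00155549]
 [ 0.98547962  0.16977878 -0.00225724]
 [-0.00196037 -0.00191614 -0.99999624]] [-0.81602036  0.80546206  0.04630884] [-0.16420768  0.31262703  0.67848733  1.53617822 -0.19578382  1.36313502
  0.70167373]
```

View pics/wrist1.png

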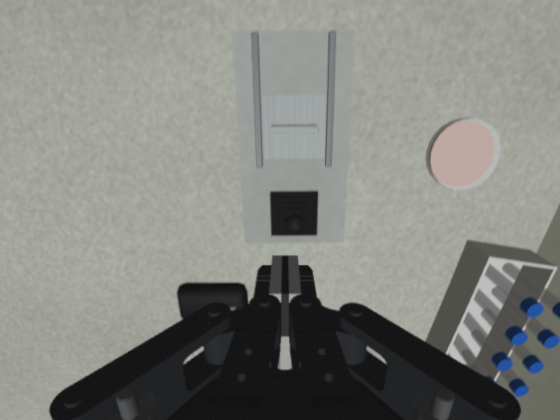

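The wrist view shows the stage deck corners at (235,31), (353,31), (345,242) and (244,242), the plate at rows 95–160, the rib at (295,126) and the boot at (294,213). Next I'll measure these.

```bash
python3 - <<'E'
from h import *
d=pickle.load(open("wrist1.pkl","rb"))
cv2.imwrite("pics/w1z.png",cv2.resize(d["img"][20:255,225:365],None,fx=2.5,fy=2.5,interpolation=cv2.INTER_CUBIC))
t=pickle.load(open("top0.pkl","rb"));e=pickle.load(open("side0.pkl","rb"))
C=[(236,30),(353,30),(345,242),(244,242)]
P=onplane(d,C,70);print(P.round(1),P.mean(0).round(1))
y=P[0]-P[3]+P[1]-P[2];y/=np.linalg.norm(y);x=np.array([y[1],-y[0],0]);print("y",y,np.degrees(np.arctan2(-y[0],y[1])),np.linalg.norm(P[0]-P[3]),np.linalg.norm(P[0]-P[1]))
loc=lambda q:((q-P.mean(0))@x,(q-P.mean(0))@y)
print("plate",[loc(q) for q in onplane(d,[(263,95),(327,95),(327,160),(262,160)],73.5)])
print("rib",[loc(q) for q in onplane(d,[(271,125),(318,125)],91.5)],onplane(d,[(295,125)],91.5))
print("boot",[loc(q) for q in onplane(d,[(270,190),(318,190)],85)])
T=lambda u:(np.array(u)+.5)/8-.5+np.array([305,175])
S=lambda u:(np.array(u)+.5)/8-.5+np.array([255,145])
print("rib tri w-top",tri(d,(295,125.5),t,T((318,250))),"w-side",tri(d,(295,125.5),e,S((250,222))))
print("corners tri",[tri(d,a,e,S(b)) for a,b in((C[0],(105,357)),(C[1],(378,370)))])
print("depth",depthpt(d,[(295,60),(295,110),(295,145),(250,200),(295,126)]).round(1))
E
```

```text
[[ 502.9 -122.    70. ]
 [ 606.4 -104.3   70. ]
 [ 646.9 -309.7   70. ]
 [ 536.3 -328.5   70. ]] [ 573.1 -216.1   70. ]
y [-0.17664919  0.98427388  0.        ] 10.17464521668268 209.22596060249404 105.05044607385287
plate [(np.float64(-29.66864550576937), np.float64(48.877078195086334)), (np.float64(30.246444438670252), np.float64(48.358700118775495)), (np.float64(32.23249557874533), np.float64(-13.00710332674208)), (np.float64(-32.60659698181917), np.float64(-12.42860269403273))]
rib [(np.float64(-21.966775261291573), np.float64(22.584579904631315)), (np.float64(20.555519262697985), np.float64(22.209537474812386))] [[ 568.90488279 -194.1689972    91.5       ]]
boot [(np.float64(-24.773463198749514), np.float64(-40.313145833160554)), (np.float64(22.773272953038013), np.float64(-40.74199767720271))]
rib tri w-top (array([ 569.29395606, -196.5833413 ,   72.8996267 ]), np.float64(1.9004135024693434)) w-side (array([ 568.84997764, -194.70230996,   90.39409653]), np.float64(0.3630639107888471))
corners tri [(array([ 555.57040189, -109.9687544 ,   82.18916395]), np.float64(104.24139494597361)), (array([ 551.69120513, -112.19052337,   83.31046335]), np.float64(103.8749049570471))]
depth [[ 559.5 -137.9   69.2]
 [ 567.2 -181.6   73.4]
 [ 573.1 -214.3   71.8]
 [ 536.6 -279.1   69.4]
 [ 569.3 -195.3   86.7]]
```

View pics/w1z.png

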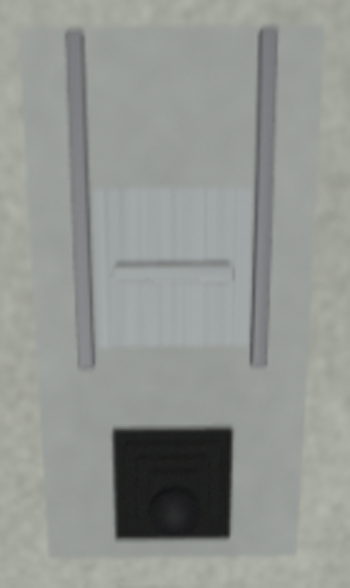

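The rib's top centre is near (569.5,-198), and the shutter looks about 6 mm off the shut position. I'll go down on its joystick side and check the fingertip height from the side.

servo_tool --pt "-1 15 4 20 0.4" --pt "-1 29 8 50 0.4" --pt "-1 29 8 85 0.4" --pt "-1 29 8 115 0.4" --pt "-1 29 8 130 0.4" --pt "-1 29 8 137 0.4" --pt "-1 29 8 137 0.4" --pt "-1 29 8 137 0.4"

```text
time: 3.2
tcp_pos: [577.0, -222.4, 106.8]
ee_rot: [[-0.17, 0.985, 0.002], [0.985, 0.17, -0.0], [-0.001, 0.002, -1.0]]
force: [-1.0, -0.1, -0.2]
gripper_width: 0.1
```

```bash
cat > look.py <<'E'
from cell import *
import cv2,pickle,sys
n=sys.argv[1]
d=get_image("wrist");pickle.dump(d,open(f"wrist{n}.pkl","wb"));cv2.imwrite(f"pics/wrist{n}.png",d["img"])
e=get_image("side");pickle.dump(e,open(f"side{n}.pkl","wb"));cv2.imwrite(f"pics/side{n}.png",cv2.resize(e["img"][120:220,220:360],None,fx=5,fy=5,interpolation=cv2.INTER_CUBIC))
s=get_state();print(s["time"],s["tcp_pos"],s["ee_rot"][:,0],s["force"])
E
python3 look.py 2
```

```text
3.3 [ 577.05471593 -222.55867086  106.93824757] [-0.16998115  0.98544682 -0.00098675] [-0.46968706 -0.34760008 -0.376578  ]
```

View pics/wrist2.png

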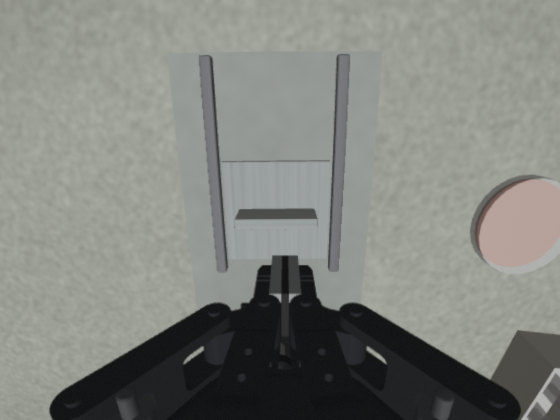

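View pics/side2.png

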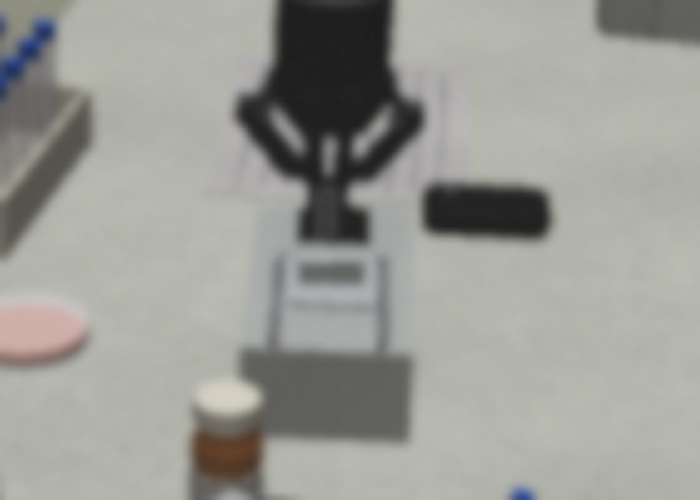

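The wrist view shows the rib top at (235–318, 225), about 8 px left of the finger line at column 285, with the fingertip at row 256. Next I'll check that and work out offsets.

```bash
python3 - <<'E'
from h import *
d=pickle.load(open("wrist2.pkl","rb"))
tcp=np.array([577.05,-222.56,106.94]);x=np.array([-.17,.985,0]);y=np.array([.985,.17,0])
for tip in(0,11,24):
  print(tip,proj(d,[tcp+s*x-[0,0,tip] for s in(11,-11)]).round(0).tolist())
def loc(uv,z): q=onplane(d,uv,z)-tcp; return np.c_[q@x,q@y].round(1).tolist()
print("rib top edges far/near",loc([(237,219),(316,219),(235,226.5),(318,226.5)],91.5))
print("rib foot far",loc([(242,209),(311,209)],73.5))
print("plate",loc([(222,161),(329,161),(233,258),(329,258)],73.5))
print("deck far",loc([(170,53),(379,53)],70), "rails",loc([(206,60),(343,58),(222,270),(334,270)],76))
a=pickle.load(open("wrist1.pkl","rb"))
print("stereo rib",tri(a,(272,132),d,(235,226.5)),tri(a,(318,132),d,(318,226.5)))
print("stereo deck corner",tri(a,(234.5,30.5),d,(169,53)),tri(a,(353.5,30.5),d,(380,52)))
E
```

```text
0 [[284.0, 262.0], [284.0, 300.0]]
11 [[284.0, 252.0], [284.0, 288.0]]
24 [[284.0, 241.0], [284.0, 275.0]]
rib top edges far/near [[27.9, -24.4], [27.9, 16.7], [23.6, -25.6], [23.7, 17.9]]
rib foot far [[27.1, -24.2], [27.1, 15.6]]
plate [[55.0, -33.9], [55.0, 24.7], [-4.7, -31.2], [-4.7, 27.7]]
deck far [[110.0, -58.0], [109.9, 48.4]] rails [[105.6, -38.3], [106.5, 29.0], [-11.6, -38.0], [-11.6, 30.7]]
stereo rib (array([ 548.58274052, -203.55898833,   91.99660744]), np.float64(1.5976289049142451)) (array([ 590.91784253, -196.83321747,   89.87706916]), np.float64(0.13496136329233463))
stereo deck corner (array([ 503.11834065, -124.33386219,   77.35411865]), np.float64(0.8602075070982875)) (array([ 607.05880545, -104.62346866,   68.26670807]), np.float64(0.852449499795818))
```

The stereo rib top is at z≈91 and the deck at about 70, which agrees with the text. The fingertip offset of 11 mm is confirmed. I'll align, go down beside the rib, then push.

servo_tool --pt "-1 0 -4 5 0" --pt "-1 0 -4 12 0" --pt "-1 0 -4 17 0" --pt "-1 0 -4 17 0" --pt "-1 5 -4 17 0" --pt "-1 10 -4 17 0" --pt "-1 15 -4 17 0" --pt "-1 20 -4 17 0" --pt "-1 25 -4 17 0" --pt "-1 25 -4 17 0"

```text
time: 4.3
tcp_pos: [567.9, -196.9, 88.4]
ee_rot: [[-0.171, 0.985, -0.0], [0.985, 0.171, 0.001], [0.001, 0.0, -1.0]]
force: [-0.5, -0.0, -1.1]
gripper_width: -0.2
```

```bash
python3 look.py 3
```

```text
4.4 [ 568.01054631 -197.44082013   88.45729099] [-1.70731670e-01  9.85317266e-01  7.63089454e-04] [-0.54675814 -0.08206384  0.05117948]
```

View pics/wrist3.png

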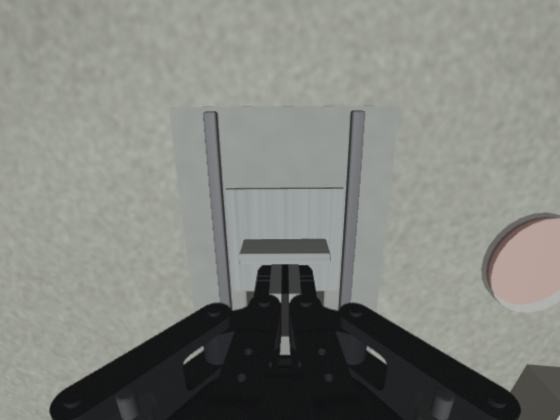

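The plate's far edge is at row 188 and the deck's far edge at row 107. Dark patches beside the fingers at row 298 may be the well starting to show.

```bash
cat > gap.py <<'E'
from h import *
import sys
n,far,pl,*r=sys.argv[1:]
d=pickle.load(open(f"wrist{n}.pkl","rb"))
a=onplane(d,[(284,float(far))],70)[0];b=onplane(d,[(284,float(pl))],73.5)[0]
print("deck edge - plate edge",np.linalg.norm((a-b)[:2]))
E
python3 gap.py 2 53 161; python3 gap.py 3 107 188
```

```text
deck edge - plate edge 54.56372699134008
deck edge - plate edge 38.68660060252897
```

servo_tool --pt "-1 5 0 0 0" --pt "-1 10 0 0 0" --pt "-1 15 0 0 0" --pt "-1 20 0 0 0" --pt "-1 25 0 0 0" --pt "-1 29 0 0 0" --pt "-1 29 0 0 0"

```text
time: 5.1
tcp_pos: [562.8, -168.3, 88.2]
ee_rot: [[-0.171, 0.985, -0.0], [0.985, 0.171, 0.001], [0.001, -0.0, -1.0]]
force: [-0.1, 0.3, 0.8]
gripper_width: -0.2
```

```bash
python3 look.py 4; python3 - <<'E'
from h import *
d=pickle.load(open("wrist3.pkl","rb"));print(onplane(d,[(171,107),(397,107)],70))
E
```

```text
5.2 [ 562.84998193 -168.71999316   88.09789917] [-0.17068202  0.98532564  0.00101955] [1.33267324 1.15846201 0.47567126]
[[ 500.56934506 -123.86916399   70.        ]
 [ 606.60468783 -105.36449116   70.        ]]
```

View pics/wrist4.png

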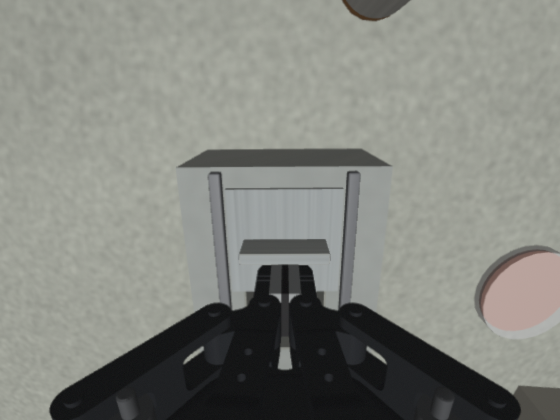

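servo_tool --pt "-1 2 0 0 0" --pt "-1 4 0 0 0" --pt "-1 4 0 0 0"

```text
time: 5.5
tcp_pos: [562.2, -165.5, 88.2]
ee_rot: [[-0.17, 0.985, -0.0], [0.985, 0.17, 0.0], [0.0, -0.0, -1.0]]
force: [0.7, -0.5, -0.1]
gripper_width: -0.1
```

servo_tool --pt "-1 1 0 0 0" --pt "-1 2 0 0 0" --pt "-1 2 0 0 0"

```text
time: 5.8
tcp_pos: [561.8, -163.6, 88.2]
ee_rot: [[-0.17, 0.985, -0.0], [0.985, 0.17, 0.0], [0.0, -0.0, -1.0]]
force: [0.9, -1.1, -0.7]
gripper_width: 0.0
```

```bash
python3 look.py 5; python3 gap.py 4 166 188
```

```text
5.9 [ 561.8239665  -163.55452944   88.27306421] [-1.70116887e-01  9.85423863e-01  2.33406575e-04] [ 0.08726541 -0.27157849 -0.85981875]
deck edge - plate edge 10.43382349308654
```

View pics/wrist5.png

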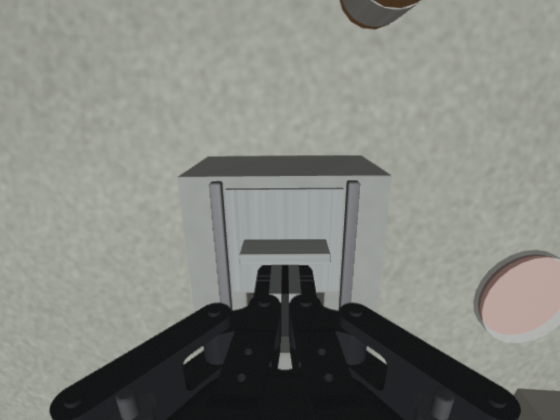

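servo_tool --pt "-1 1 0 0 0" --pt "-1 1 0 0 0"

```text
time: 6.1
tcp_pos: [561.6, -162.6, 88.3]
ee_rot: [[-0.17, 0.985, -0.0], [0.985, 0.17, 0.0], [0.0, -0.0, -1.0]]
force: [0.1, -1.9, -0.2]
gripper_width: -0.3
```

servo_tool --pt "-1 1 0 0 0" --pt "-1 1 0 0 0"

```text
time: 6.3
tcp_pos: [561.6, -162.4, 88.3]
ee_rot: [[-0.17, 0.985, 0.0], [0.985, 0.17, -0.001], [-0.001, 0.0, -1.0]]
force: [0.7, -3.2, -3.0]
gripper_width: 0.3
```

Force builds at the open stop, with TCP at (561.6,-162.4). From the geometry the well lies 44 mm back along tool x. I'll back off, rise and look into the well.

servo_tool --pt "-1 -6 0 0 0" --pt "-1 -8 0 -20 0" --pt "-1 -30 0 -60 0" --pt "-1 -65 0 -75 0" --pt "-1 -100 0 -75 0" --pt "-1 -100 0 -75 0" --pt "-1 -100 0 -75 0" --pt "-1 -100 0 -75 0"

```text
time: 7.1
tcp_pos: [578.6, -258.5, 162.7]
ee_rot: [[-0.171, 0.985, -0.001], [0.985, 0.171, 0.002], [0.002, -0.0, -1.0]]
force: [0.1, 0.3, 0.1]
gripper_width: -0.3
```

```bash
python3 look.py 6
```

```text
7.2 [ 578.78428729 -258.31302789  162.87091915] [-0.17228895  0.98504509  0.00163966] [ 0.20814521  0.35251668 -0.01800644]
```

View pics/wrist6.png

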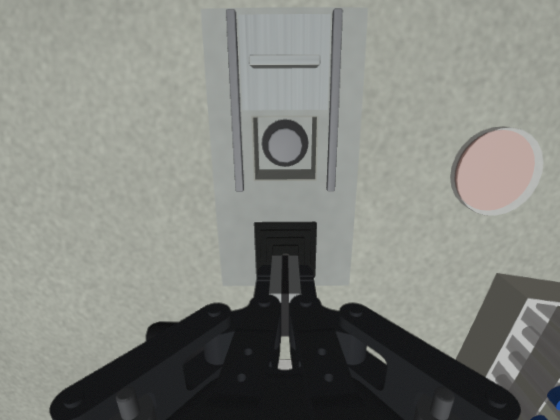

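View pics/side6.png

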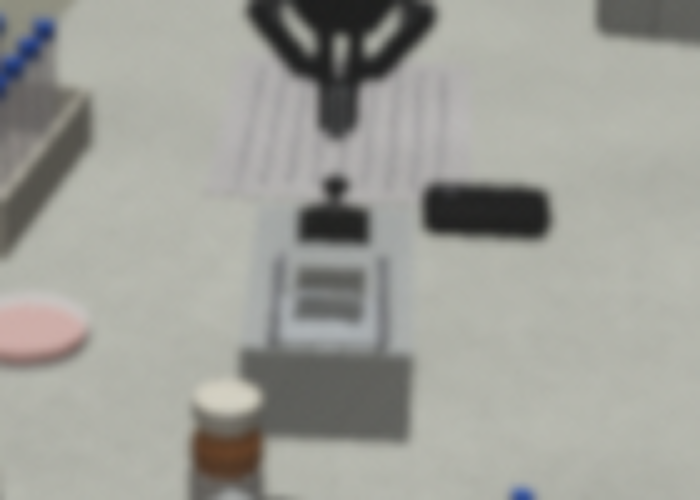

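The wrist view shows the open well at columns 253–316, rows 113–180, with the round key centred at about (285,145) and the rib at row 60.

```bash
python3 - <<'E'
from h import *
d=pickle.load(open("wrist6.pkl","rb"))
g=cv2.cvtColor(d["img"],cv2.COLOR_BGR2GRAY)[105:190,245:325]
cv2.imwrite("pics/well.png",cv2.resize(g,None,fx=7,fy=7,interpolation=cv2.INTER_CUBIC))
_,m=cv2.threshold(g,0,255,cv2.THRESH_OTSU)
n,l,st,c=cv2.connectedComponentsWithStats(m)
for i in range(n): print(st[i],c[i]+[245,105])
tcp=np.array([578.78,-258.31,162.87]);x=np.array([-.1723,.985,0]);y=np.array([.985,.1723,0])
def loc(uv,z): q=onplane(d,uv,z)-tcp; return np.c_[q@x,q@y].round(1).tolist()
print("key",loc([(285,145.5)],50),"well near edge",loc([(253,180),(316,180)],70),"rib",loc([(250,66),(320,66)],91.5))
print("deck depth key/floor",depthpt(d,[(285,145),(262,172),(240,250)]).round(1))
E
```

```text
[   8   12   64   63 2012] [284.40407555 151.22664016]
[   0    0   80   85 3957] [284.5385393 145.2132929]
[ 24  24  33  33 831] [284.54873646 145.27436823]
key [[53.2, 0.5]] well near edge [[29.7, -23.9], [29.7, 24.1]] rib [[107.2, -21.2], [107.2, 22.1]]
deck depth key/floor [[ 570.  -205.6   48.7]
 [ 554.9 -232.1   42.2]
 [ 547.7 -293.8   69.7]]
```

View pics/well.png

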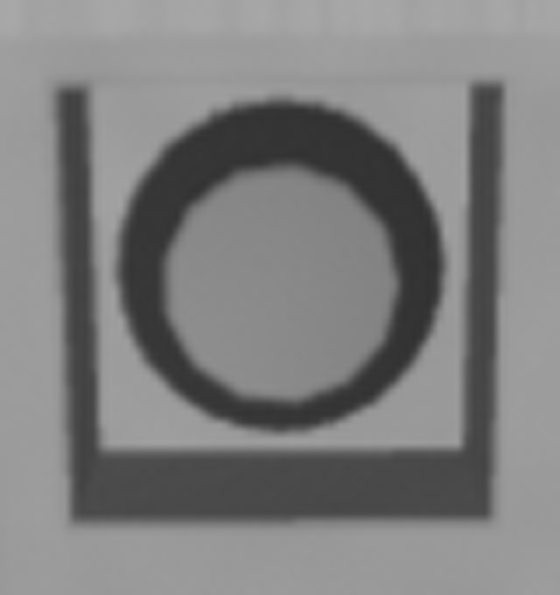

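The key is 53 mm ahead and centred laterally, and three estimates agree to within about 1 mm. I'll move over it and go down into the well.

servo_tool --pt "-1 30 0 0 0" --pt "-1 53 0 0 0" --pt "-1 53 0 10 0" --pt "-1 53 0 35 0" --pt "-1 53 0 60 0" --pt "-1 53 0 72 0" --pt "-1 53 0 72 0" --pt "-1 53 0 72 0" --pt "-1 53 0 72 0"

```text
time: 8.1
tcp_pos: [570.5, -208.5, 92.6]
ee_rot: [[-0.17, 0.985, 0.002], [0.985, 0.17, -0.001], [-0.001, 0.002, -1.0]]
force: [0.6, -0.8, -0.2]
gripper_width: -0.1
```

```bash
python3 look.py 7
```

```text
8.2 [ 570.3406129  -208.37137087   92.5311235 ] [-1.70053142e-01  9.85434650e-01 -6.92468424e-04] [ 0.15638767  0.21899211 -0.35018615]
```

View pics/wrist7.png

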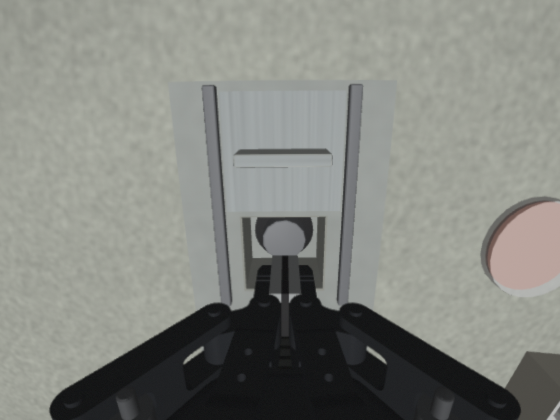

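TCP is 2.5 mm short of the key centre, so I'll correct that and go down to 5 mm above the key.

servo_tool --pt "-1 2.5 0 0 0" --pt "-1 2.5 0 8 0" --pt "-1 2.5 0 16 0" --pt "-1 2.5 0 24 0" --pt "-1 2.5 0 26 0" --pt "-1 2.5 0 26 0"

```text
time: 8.8
tcp_pos: [568.6, -205.5, 64.4]
ee_rot: [[-0.17, 0.985, -0.001], [0.985, 0.17, 0.0], [0.0, -0.001, -1.0]]
force: [-0.4, 0.5, -0.6]
gripper_width: -0.2
```

servo_tool --pt "-1 0 0 2 0" --pt "-1 0 0 4 0" --pt "-1 0 0 6 0" --pt "-1 0 0 7 0" --pt "-1 0 0 7 0"

```text
time: 9.3
tcp_pos: [569.4, -205.7, 58.7]
ee_rot: [[-0.17, 0.985, 0.001], [0.985, 0.17, -0.0], [-0.0, 0.001, -1.0]]
force: [-0.6, 0.6, 4.2]
gripper_width: -0.1
```

servo_tool --pt "-1 0 0 1 0" --pt "-1 0 0 2 0" --pt "-1 0 0 3 0" --pt "-1 0 0 3 0"

```text
time: 9.7
tcp_pos: [569.4, -205.7, 55.6]
ee_rot: [[-0.17, 0.985, 0.001], [0.985, 0.17, -0.0], [-0.0, 0.001, -1.0]]
force: [-0.9, -0.5, 4.8]
gripper_width: -0.2
```

servo_tool --pt "-1 0 0 1 0" --pt "-1 0 0 1.5 0" --pt "-1 0 0 1.5 0"

```text
time: 10.0
tcp_pos: [569.5, -205.7, 55.1]
ee_rot: [[-0.17, 0.985, 0.001], [0.985, 0.17, 0.0], [0.0, 0.001, -1.0]]
force: [-3.3, 1.5, 11.9]
gripper_width: -0.2
```

The key is on its stop: 11.9 N, with the fingertip at z≈44, which is 6 mm down. I'll hold for over 2 s.

servo_tool --pt "-1 0 0 0.3 0" --pt "-1 0 0 0.3 0" --pt "-1 0 0 0.3 0" --pt "-1 0 0 0.3 0" --pt "-1 0 0 0.3 0" --pt "-1 0 0 0.3 0" --pt "-1 0 0 0.3 0" --pt "-1 0 0 0.3 0" --pt "-1 0 0 0.3 0" --pt "-1 0 0 0.3 0" --pt "-1 0 0 0.3 0" --pt "-1 0 0 0.3 0"

```text
time: 11.2
tcp_pos: [569.5, -205.7, 55.0]
ee_rot: [[-0.17, 0.985, 0.001], [0.985, 0.17, 0.001], [0.0, 0.001, -1.0]]
force: [-3.0, 1.7, 12.2]
gripper_width: -0.1
```

servo_tool --pt "-1 0 0 0 0" --pt "-1 0 0 0 0" --pt "-1 0 0 0 0" --pt "-1 0 0 0 0" --pt "-1 0 0 0 0" --pt "-1 0 0 0 0" --pt "-1 0 0 0 0" --pt "-1 0 0 0 0" --pt "-1 0 0 0 0" --pt "-1 0 0 0 0" --pt "-1 0 0 0 0" --pt "-1 0 0 0 0"

```text
time: 12.4
tcp_pos: [569.5, -205.7, 55.0]
ee_rot: [[-0.17, 0.985, 0.001], [0.985, 0.17, 0.001], [0.0, 0.001, -1.0]]
force: [-4.1, 1.1, 12.3]
gripper_width: 0.4
```

The hold is done. I'll rise, pass over the rib and go down on its far side.

servo_tool --pt "-1 0 0 -15 0" --pt "-1 0 0 -40 0" --pt "-1 0 0 -68 0" --pt "-1 0 0 -72 0" --pt "-1 35 0 -72 0" --pt "-1 70 0 -72 0" --pt "-1 88 0 -72 0" --pt "-1 88 0 -72 0" --pt "-1 88 0 -72 0"

```text
time: 13.3
tcp_pos: [553.9, -119.0, 125.2]
ee_rot: [[-0.171, 0.985, -0.0], [0.985, 0.171, -0.0], [-0.0, -0.001, -1.0]]
force: [-0.5, -0.7, 0.5]
gripper_width: 0.2
```

```bash
python3 look.py 8
```

```text
13.4 [ 553.96202948 -120.48750139  125.40702479] [-1.68208270e-01  9.85751033e-01 -9.37544261e-04] [-0.30847371 -0.43681656 -0.21210243]
```

View pics/wrist8.png

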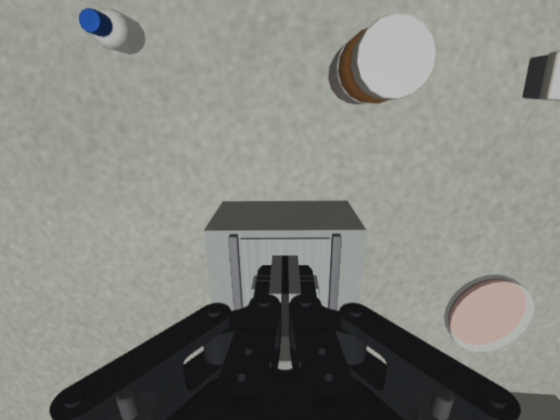

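View pics/side8.png

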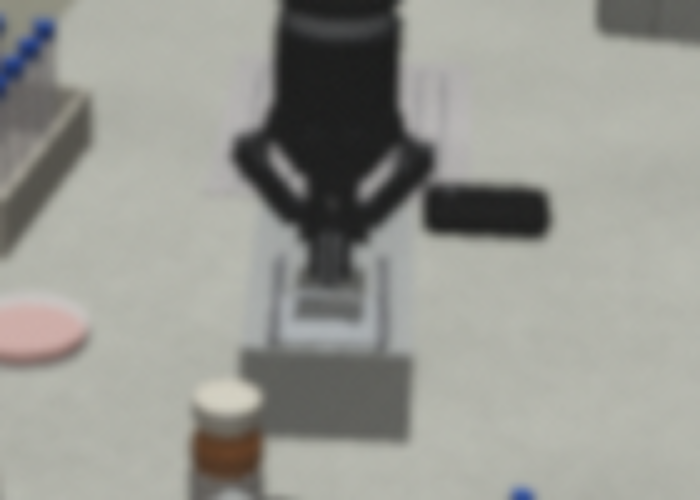

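Clearance to the rib's far face is about 14 mm. I'll go down and push it shut.

servo_tool --pt "-1 0 0 12 0" --pt "-1 0 0 26 0" --pt "-1 0 0 36 0" --pt "-1 0 0 36 0" --pt "-1 -5 0 36 0" --pt "-1 -10 0 36 0" --pt "-1 -15 0 36 0" --pt "-1 -20 0 36 0" --pt "-1 -20 0 36 0"

```text
time: 14.3
tcp_pos: [557.9, -139.4, 89.9]
ee_rot: [[-0.169, 0.986, 0.001], [0.986, 0.169, -0.0], [-0.0, 0.001, -1.0]]
force: [0.8, -0.7, -0.3]
gripper_width: -0.2
```

servo_tool --pt "-1 -5 0 0 0" --pt "-1 -10 0 0 0" --pt "-1 -15 0 0 0" --pt "-1 -20 0 0 0" --pt "-1 -25 0 0 0" --pt "-1 -30 0 0 0" --pt "-1 -35 0 0 0" --pt "-1 -40 0 0 0" --pt "-1 -44 0 0 0" --pt "-1 -44 0 0 0"

```text
time: 15.3
tcp_pos: [564.8, -183.1, 89.5]
ee_rot: [[-0.169, 0.986, -0.0], [0.986, 0.169, -0.001], [-0.001, -0.0, -1.0]]
force: [-0.0, 0.1, 0.6]
gripper_width: -0.3
```

```bash
python3 look.py 9
```

```text
15.4 [ 564.58951503 -182.65927661   89.3632182 ] [-1.69463379e-01  9.85536279e-01 -6.37226616e-04] [-0.08927859 -1.09936521 -0.45631032]
```

View pics/wrist9.png

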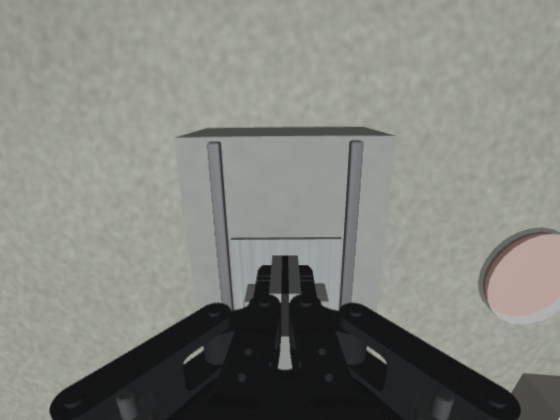

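The plate's far edge is at row 238 and the deck edge at 136. Geometry puts the shut stop about 9.5 mm farther.

servo_tool --pt "-1 -3 0 0 0" --pt "-1 -6 0 0 0" --pt "-1 -8 0 0 0" --pt "-1 -8 0 0 0"

```text
time: 15.8
tcp_pos: [566.2, -190.1, 89.4]
ee_rot: [[-0.17, 0.985, -0.0], [0.985, 0.17, -0.0], [-0.0, -0.0, -1.0]]
force: [-0.0, -0.2, 0.0]
gripper_width: -0.3
```

servo_tool --pt "-1 -1 0 0 0" --pt "-1 -2 0 0 0" --pt "-1 -2 0 0 0"

```text
time: 16.1
tcp_pos: [566.6, -191.8, 89.4]
ee_rot: [[-0.17, 0.985, -0.0], [0.985, 0.17, 0.0], [0.0, -0.0, -1.0]]
force: [-2.0, 0.7, 0.6]
gripper_width: 0.2
```

servo_tool --pt "-1 -1 0 0 0" --pt "-1 -1 0 0 0"

```text
time: 16.3
tcp_pos: [566.7, -192.1, 89.4]
ee_rot: [[-0.17, 0.985, -0.001], [0.985, 0.17, 0.001], [0.001, -0.0, -1.0]]
force: [-2.4, 2.0, 0.8]
gripper_width: -0.2
```

servo_tool --pt "-1 -1 0 0 0" --pt "-1 -1 0 0 0"

```text
time: 16.5
tcp_pos: [566.8, -192.2, 89.4]
ee_rot: [[-0.171, 0.985, -0.001], [0.985, 0.171, 0.002], [0.003, -0.001, -1.0]]
force: [-4.0, 5.0, 1.1]
gripper_width: 0.3
```

servo_tool --pt "-1 -1 0 0 0" --pt "-1 -1 0 0 0"

```text
time: 16.7
tcp_pos: [566.8, -192.3, 89.4]
ee_rot: [[-0.171, 0.985, -0.002], [0.985, 0.171, 0.004], [0.004, -0.001, -1.0]]
force: [-4.0, 7.4, 2.8]
gripper_width: 0.0
```

It stopped hard at y=-192.2 against a predicted -192.1, so the shutter is shut. I'll back off, rise and check.

servo_tool --pt "-1 3 0 0 0" --pt "-1 8 0 0 0" --pt "-1 10 0 -15 0" --pt "-1 10 0 -45 0" --pt "-1 5 0 -90 0" --pt "-1 -30 0 -130 0" --pt "-1 -65 0 -152 0" --pt "-1 -65 0 -152 0" --pt "-1 -65 0 -152 0" --pt "-1 -65 0 -152 0"

```text
time: 17.7
tcp_pos: [578.2, -257.6, 241.1]
ee_rot: [[-0.171, 0.985, -0.001], [0.985, 0.171, 0.001], [0.001, -0.0, -1.0]]
force: [-0.1, -0.4, 0.3]
gripper_width: -0.2
```

```bash
python3 look.py 10; python3 - <<'E'
from cell import *
import cv2,pickle
t=get_image("top");pickle.dump(t,open("top10.pkl","wb"));e=pickle.load(open("side10.pkl","rb"))
cv2.imwrite("pics/top10.png",t["img"]);cv2.imwrite("pics/sidefull10.png",e["img"])
E
```

```text
17.8 [ 578.20381952 -256.98576597  240.56062586] [-0.17205676  0.98508584  0.00153728] [-0.17796604 -0.15922198 -0.02838732]
```

View pics/wrist10.png

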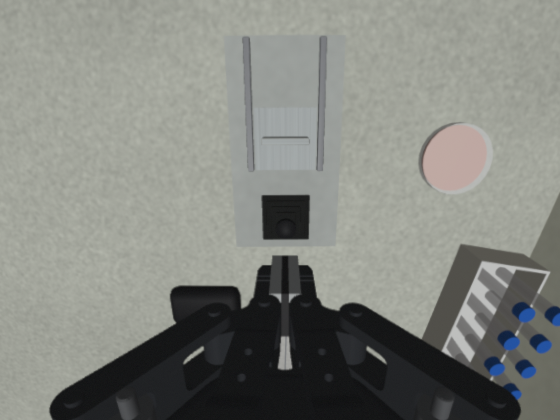

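View pics/sidefull10.png

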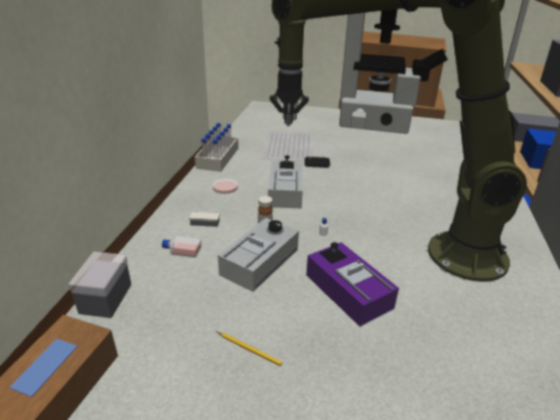

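The shutter is back over the well, with the plate at rows 107–171 and the deck at rows 36–246. The box and bystanders look unmoved. Next I'll check the numbers.

```bash
python3 gap.py 1 30.5 95; python3 gap.py 10 35.5 107.5; python3 - <<'E'
from h import *
a=pickle.load(open("wrist1.pkl","rb"));d=pickle.load(open("wrist10.pkl","rb"))
P=onplane(d,[(225,36),(344,36),(338,246),(236,246)],70);print(P.mean(0))
E=[pickle.load(open(f"side{n}.pkl","rb"))["img"] for n in(0,10)]
D=cv2.absdiff(*E).max(2);D[:135,:]=0;D[:,400:]=0
print([c[:5].tolist() for c in cv2.connectedComponentsWithStats((D>40).astype("uint8"))[2] if c[4]>3])
E
```

```text
deck edge - plate edge 55.33868177540103
deck edge - plate edge 62.46898210438902
[ 572.84697331 -217.7067493    70.        ]
[[0, 0, 560, 420, 235199]]
```

```bash
python3 -c "
from cell import *
print(close_job())"
```

```text
the job is handed in; nothing more can be done
None
```

I opened the stage controller's shutter to its stop, held the reset key down, pushed the shutter shut again and handed the job in at about 18 s. No verdict was reported.

**Key press:** it was held for about 2.4 s at roughly 12 N, with the fingertip 6 mm below the released key top, so it was on its stop.

**Last checks:**
- **Shutter:** the gap from deck edge to plate measured 62.5 mm against 63 mm when shut. The shut stop was felt at y = -192.2 mm, against -192.1 mm predicted.
- **Stage box:** its centre measured within about 2 mm of the first measurement.
- **Bystanders and lamp controller:** the side view showed no change anywhere outside the arm region.
- **Arm:** it is clear of everything, with the tool force near 0.
- **Key:** the shut shutter hides it, so I could not see that it had sprung back. The fingers left it fully.

**Disagreements:**
- The shutter stood about 6–8 mm open at the start, although the text says it covered the well.
- Two triangulations were off and I did not use them. My first deck-corner matches against the side view paired the wrong corners. One rib height from the wrist and top views came out at 73 mm, while the other views gave 90–92 mm.

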